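# Cycle the lathe brake, then hold the dead-man lever at its run position

## Task

Ready the wood lathe for inching: with the fingertips press the red brake pedal right down to its stop for a moment, then let it come fully back up. After that press the yellow dead-man lever down until its black pointer is in the green band of the scale, never on into the far part of the red, and hold it there steadily for two seconds and on to the end: the program finishes while the fingertips are still holding the lever in the green. Leave the pedal up and do not disturb the other things on the bench.

Things in the scene. Friction and masses are not known exactly. Their poses are not given: they have to be found in the camera images.
- pedal_pad (a point): Brake pedal: red plate 185 x 80 mm, hinged at one end to a grey base plate (240 x 110 mm) fixed to the bench. This point, which moves with it, is the top centre of the black ribbed tread (75 x 70 mm) near the free end, about 79 mm above the bench at rest, 44 mm at the stop. Its x axis runs along the plate to the hinge, y along the hinge, z out of the tread.
- pedal_hinge (a point): Centre of the pedal's hinge axis, fixed, 30 mm above the bench. Its x axis is level and points from the free end towards the hinge, y lies along the axis, z up. The tread's top centre lies 140 mm along the plate from it and 8 mm off that line, on the upper side.
- pedal (a joint): Pedal angle in rad: 0 at rest (the plate rises 0.30 rad from the hinge to its free end), 0.26 down on its stop. It springs back by itself; at the tread's centre the spring takes about 5 N to start and 11 N at the stop.
- deadman_pad (a point): Dead-man lever: steel arm with a yellow paddle (50 mm along the arm, 45 mm wide) at its end, on a pivot stand fixed to the bench. This point, moving with it, is the paddle's top centre: 166 mm above the bench at rest, 108 to 128 mm with the pointer in the green (118 mm: mid-green, arm level). x axis along the arm to the pivot, y along the pivot axis, z out of the paddle.
- deadman_pivot (a point): Centre of the lever's pivot axis, fixed, 110 mm above the bench. x axis level, from the paddle towards the pivot; y along the axis; z up. The paddle's top centre is 140 mm along the arm and 8 mm off that line, on the upper side. The stand is 123 mm high at the pivot; on the arm's -y side, 70 mm from the pivot, stands the white-green-red scale, up to 145 mm high, 30 mm clear of the paddle.
- deadman (a joint): Lever angle in rad: 0 at rest (arm rises 0.35 rad from pivot to paddle), growing as the paddle is pressed down. White band (off) 0 to 0.28, green (run) 0.28 to 0.42, red 0.42 to the stop at 0.62; beyond 0.50 is the far part of the red, the emergency stop. It springs back by itself; about 4 N at the paddle to start, 7 N in the green.
- offcut: Bystander, loose on the bench: brown wooden offcut block 90 x 45 x 30 mm; origin under its centre.
- screwdriver: Bystander, loose on the bench: screwdriver with a red handle, 180 mm long, lying flat.
- faceplate: Bystander, loose on the bench: dark steel ring 72 mm across, 16 mm high, lying flat; origin under its centre.
- turned_knob: Bystander, loose on the bench: small turned pale wooden knob, 44 mm wide, 64 mm tall, standing; origin under its centre.
- oil_bottle: Bystander, loose on the bench: white bottle with red cap, 52 mm wide, 130 mm tall; origin under its centre.
- turned_bowl: Bystander, loose on the bench: dark wooden bowl 100 mm wide, 40 mm tall; origin under its centre.
- mallet: Bystander, loose on the bench: hammer with wooden handle, lying flat.
- dust_brush: Bystander, loose on the bench: bench brush with wooden handle, lying flat.

How it is judged:
On the way, in this order (a step that is already met when the one before it is completed fails the run):
1. the brake pedal is pressed down to its stop by the fingers (value of joint pedal above 0.24 rad and contact force between the fingers and pedal above 1 N), for 0.2 s.
2. the brake pedal is fully back up (value of joint pedal below 0.03 rad), for 0.2 s.
3. the dead-man lever is held in the green band by the fingers for two seconds (value of joint deadman between 0.27 and 0.43 rad and contact force between the fingers and deadman above 1.5 N), for 1.8 s.
At the end, for the whole second after the job is handed in: The fingers still press the dead-man lever (more than 1.5 N) and hold it still in the green band (joint 0.27 to 0.43 rad), and the pedal is fully up (below 0.03 rad) (all of step 3 and velocity of joint deadman between -0.08 and 0.08 rad/s and value of joint pedal below 0.03 rad); the arm keeps its last pose, push and grip.
It fails at once if the dead-man lever is pressed through to the far part of the red (beyond 0.50 rad) (value of joint deadman above 0.5 rad).
It fails at once if a bystander is pushed more than 30 mm from its place (distance of any of offcut, screwdriver, faceplate, turned_knob, oil_bottle, turned_bowl, mallet, dust_brush from where it was at the start of the episode above 0.03 m).
It also fails if it takes over 48 s, if anything falls off the work surface, if the arm or the gripper's body presses on something with over 40 N, if the wrist force passes 120 N, or if a joint passes its speed limit or range.

## Robot

A 6-joint arm with a two-finger parallel gripper is mounted at the origin on the work surface. World frame = base frame: x ahead of the robot, y to its left, z up, the work surface at z = 0. Lengths are in m, angles in rad, forces in N, time in s.
With the tool pointing down it reaches from about 0.4 to 0.825 m from the base axis. Payload 7 kg.
Tool frame: the origin (TCP) lies on the centre line of the jaws, within the pads' length; the fingertips stand 22 mm ahead of it and the grasp point (between the pads) lies 3 mm ahead of it; z points along the fingers, y is the line along which they close (so a half turn about z gives the same grasp; the last joint's range is limited). The gripper opens to 88 mm and grips with 3 to 60 N. Pads are 19 mm wide; open, the fingers measure 130 mm over their backs; the gripper's body (78 mm by 193 mm) begins 47 mm behind the grasp point.
Start: joints at [1.443, 0.359, 0.012, 0, -1.224, -0.288], TCP at [0.273, 0.617, 0.249] pointing down, gripper open.
Joint ranges: [-3.07, 3.07], [-1.43, 2.12], [-1.02, 1.25], [-3.03, 1.67], [-3.05, -0], [-3.03, 3.03]. Speed limits (rad/s): [2.39, 2.39, 3.01, 3.14, 3.14, 3.14].

## Interface

Orientations are given as [roll, pitch, yaw] about the fixed x, y, z axes, in that order (R = Rz(yaw) Ry(pitch) Rx(roll)).
In Python, from station import monitor, viewer, order gives the robot as it stands. The module is installed in compiled form; this text tells all that it offers.
- The arm moves only by the tool servo_tool, never from a script. Its argument "targets" is a list of rows, each an object with "angular": the turn, a rotation vector about the tool's x, y, z in degrees, a list of three; "xyz": the shift along the tool's x, y, z in cm, a list of three; "claw": the finger opening in cm, from 0 to 8.76. A call has 1 to 20 rows; each row shifts and turns the commanded pose from where the row before left it, along the tool's axes as they then stand; what a row does not reach is not made up. A row lasts 1/10 s, in which the tool goes at most 50 mm and 8.59 degrees, less where a joint would pass 70% of its speed; a pose out of reach is approached as far as the arm can. A call is refused whole if a number of a shift passes 5 or a number of a turn 8.59, either way. A call with a gripper value outside its range is refused whole. The fingers move at their own pace and stop on an object; "force" is the grip in N (left out, the last holds). Time passes only in rows, so rows that do not move let the fingers close. It gives the time, the measured TCP pose, the force, the opening and the grip force at its end, in the units of the state.
- monitor.get_state(): the state, without advancing time (a new reading comes with each control period).
- viewer.grab_frame(name): name is "scene" or "top" or "wrist"; returns a dict with "color" (420x560x3 uint8, blue, green, red), "fovy" (degrees; the focal length in pixels is half the picture's height over the tangent of half this angle, whatever the lens; pixels are square), "cx", "cy" (the principal point, pixels), "k1" (the pictures are not rectified: a ray, as slopes to the right and down, at radius r is drawn at 1 + k1 r^2 times it, then the intrinsics apply), "R" (3x3) and "t" (3): a world point X has camera coordinates R X + t. Camera axes: x right, y down, z forward; pixel columns grow to the right and rows downward; lengths in m; the calibration is good to about 2 mm. A picture is of the moment at which its call begins. There is no depth.
- order.job_done(): hands the job in; it is judged then, once.
The state is a dict: "t": time; "q": joint angles; "qd": joint speeds; "joint_efforts": joint torques, N m; "eef_pos": TCP position; "ee_rot": TCP orientation; "force": force on the tool from outside, world axes, zero at the start; "moment": the same for the moment, N m; "width": finger opening in m; "gripper_force": force on a finger pad.
Only numpy, scipy, OpenCV 4.12 (cv2) and the standard library are available. Lean on these libraries where they do the work, as an engineer would, in place of code of your own. Each camera call takes 0.05 s, during which the arm holds its last target. There are 200 camera calls.

## Working session

There is one attempt and no reset: what is moved stays moved. The work goes in short steps, Python scripts to look and compute and a tool call to move; the robot and the scene stay as the last step left them, time stands still between calls to the robot, and variables do not carry over. Pictures are saved under pics/ and viewed, at most 10 in all, crops included, and the job is handed in when it is done.

Besides the shell and the picture viewer there is one more tool, called by a JSON object that holds its "api" and its "payload". servo_tool: Moves the arm, as the interface text tells. Its arguments: {"type":"object","properties":{"targets":{"type":"array"},"force":{"type":"number"}},"required":["targets"]}

```bash
mkdir -p pics; cat > h.py <<'E'
import numpy as np, cv2
from station import monitor, viewer, order
def K(f):
    F=f["color"].shape[0]/2/np.tan(np.radians(f["fovy"])/2); return F
def ray(f,u,v):
    F=K(f); d=np.array([(u-f["cx"])/F,(v-f["cy"])/F]); p=d.copy()
    for _ in range(30): p=d/(1+f["k1"]*(p@p))
    R=np.array(f["R"]);t=np.array(f["t"]); return -R.T@t, R.T@np.array([p[0],p[1],1])
def onz(f,u,v,z):
    o,d=ray(f,u,v); return o+d*(z-o[2])/d[2]
def proj(f,X):
    c=np.array(f["R"])@np.array(X)+np.array(f["t"]); p=c[:2]/c[2]; p=p*(1+f["k1"]*(p@p)); return p*K(f)+[f["cx"],f["cy"]]
def tri(f,a,g,b):
    o1,d1=ray(f,*a);o2,d2=ray(g,*b)
    s=np.linalg.lstsq(np.c_[d1,-d2],o2-o1,rcond=None)[0]
    p,q=o1+s[0]*d1,o2+s[1]*d2; return (p+q)/2,np.linalg.norm(p-q)
E
python3 - <<'E'
from h import *
import pickle
F={n:viewer.grab_frame(n) for n in("scene","top","wrist")}
pickle.dump(F,open("f0.pkl","wb"))
for n in("scene","top"): cv2.imwrite(f"pics/{n}0.png",cv2.resize(F[n]["color"],(800,600)))
for n in F: o,d=ray(F[n],280,210); print(n,o.round(3),d.round(3),F[n]["fovy"],F[n]["k1"])
print(monitor.get_state())
E
```

```text
scene [ 1.522 -0.972  0.993] [-0.585  0.595 -0.551] 44.19031908276016 -0.07688288863337171
top [ 0.408 -0.     1.576] [ 0.114 -0.003 -0.993] 57.45496367705821 -0.023914075207740408
wrist [0.338 0.588 0.383] [-0.258  0.111 -0.96 ] 68.34877891087869 -0.0502629876379803
{'t': 0.15, 'q': array([ 1.44308272e+00,  3.59263649e-01,  1.12779117e-02, -2.53185932e-04,
       -1.22407670e+00, -2.88096819e-01]), 'qd': array([ 0.00066063, -0.00271499,  0.00398247, -0.00028404,  0.00075745,
       -0.00065822]), 'joint_efforts': array([-1.66723189e-04, -5.83277750e+01,  2.93291992e+01,  7.00142205e+00,
        8.80061067e-03, -1.06039138e-04]), 'eef_pos': array([0.27254209, 0.61717235, 0.24781517]), 'ee_rot': array([ 3.14031109e+00, -1.31539282e-04, -4.15896527e-01]), 'force': array([ 0.43898916, -0.39171079, -0.40617855]), 'moment': array([-0.08648676, -0.00497933, -0.07442948]), 'gripper_force': 0.0, 'width': 0.08780526411557678}
```

View pics/scene0.png

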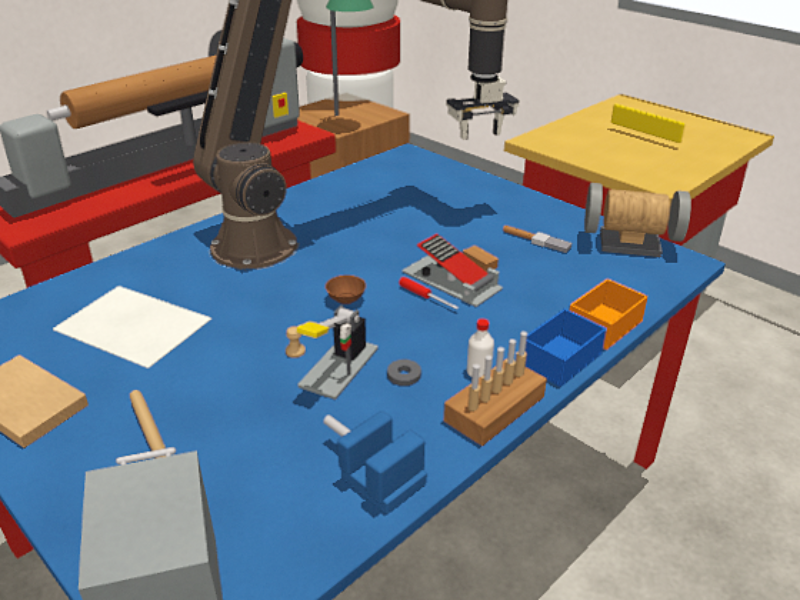

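View pics/top0.png

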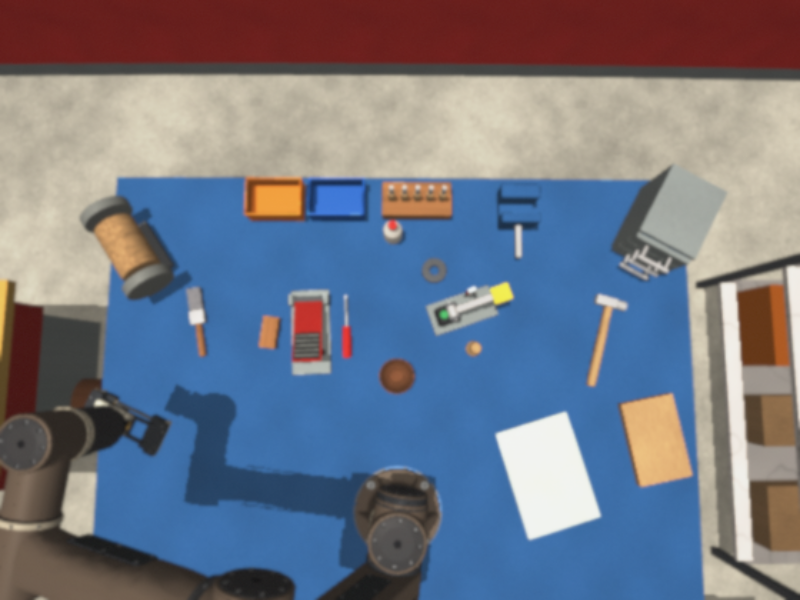

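The scene view shows the pedal at (450,265) with its tread end up-left at (435,245), and the lever's paddle at (313,329). In the top view the tread is at (309,345), the hinge end near (310,297), the paddle at (501,294) and the pivot end near (443,315). The screwdriver lies at (347,325), the knob at (474,348) and the ring at (433,270).

```bash
python3 - <<'E'
from h import *
import pickle
F=pickle.load(open("f0.pkl","rb"))
def mask(f,lo,hi,box):
    h=cv2.cvtColor(f["color"],cv2.COLOR_BGR2HSV); m=cv2.inRange(h,lo,hi)
    z=np.zeros_like(m);x0,y0,x1,y1=box;z[y0:y1,x0:x1]=m[y0:y1,x0:x1]
    c=max(cv2.findContours(z,0,2)[0],key=cv2.contourArea); M=cv2.moments(c)
    return np.array([M["m10"],M["m01"]])/M["m00"],c
T,S=F["top"],F["scene"]
ty,tc=mask(T,(22,100,100),(35,255,255),(330,180,380,225))
sy,sc=mask(S,(22,100,100),(35,255,255),(200,215,240,245))
print("paddle tri",tri(T,ty,S,sy),onz(T,*ty,.166),ty,sy)
def rect(f,c,z):
    P=np.array([onz(f,*p,z)[:2] for p in c[:,0].astype(float)],np.float32); r=cv2.minAreaRect(P); return r,cv2.boxPoints(r).round(3).tolist()
print("paddle",rect(T,tc,.166))
for n,b in(("pedbase",(195,198,238,268)),("levbase",(290,190,362,240))):
    h=cv2.cvtColor(T["color"],cv2.COLOR_BGR2HSV); x0,y0,x1,y1=b
    m=np.zeros(h.shape[:2],np.uint8); m[y0:y1,x0:x1]=(cv2.inRange(h,(0,0,90),(179,70,255)))[y0:y1,x0:x1]
    pts=np.argwhere(m)[:,::-1].reshape(-1,1,2)
    print(n,rect(T,pts,.006))
# red plate
pr,pc=mask(T,(0,120,80),(10,255,255),(195,200,236,265)); print("red",pr,rect(T,pc,.06))
a=cv2.resize(T["color"][190:275,190:265],(375,425),interpolation=2)
b=cv2.resize(T["color"][190:245,290:365],(420,308),interpolation=2)
c=cv2.resize(S["color"][155:290,190:360],(425,338),interpolation=2)
im=np.zeros((600,800,3),np.uint8); 
im[:425,:375]=a; im[:308,378:798]=b; im[310:600,375:800]=c[:290]
cv2.imwrite("pics/crop.png",im)
E
```

```text
paddle tri (array([ 0.58984644, -0.26732524,  0.16058097]), np.float64(0.0004418786795776549)) [ 0.58901154 -0.26647387  0.166     ] [350.56654888 205.18256773] [218.06212664 230.27837515]
paddle (((0.5885957479476929, -0.26650547981262207), (0.04583381488919258, 0.051242318004369736), 18.68053436279297), [[0.5590000152587891, -0.25], [0.574999988079071, -0.2980000078678131], [0.6190000176429749, -0.28299999237060547], [0.6019999980926514, -0.23499999940395355]])
pedbase (((0.49598467350006104, 0.26980528235435486), (0.2418828010559082, 0.14675059914588928), 2.7773048877716064), [[0.3720000088214874, 0.3370000123977661], [0.3790000081062317, 0.19099999964237213], [0.6200000047683716, 0.20200000703334808], [0.6129999756813049, 0.3490000069141388]])
levbase (((0.5674212574958801, -0.19085733592510223), (0.2693876624107361, 0.18975019454956055), 81.08625793457031), [[0.453000009059906, -0.3089999854564667], [0.6399999856948853, -0.33899998664855957], [0.6819999814033508, -0.07199999690055847], [0.4950000047683716, -0.0430000014603138]])
red [215.73158694 224.04100228] (((0.49615317583084106, 0.2506009340286255), (0.16308967769145966, 0.07572557032108307), 1.1974519491195679), [[0.414000004529953, 0.28700000047683716], [0.41499999165534973, 0.210999995470047], [0.578000009059906, 0.21400000154972076], [0.5770000219345093, 0.28999999165534973]])
```

View pics/crop.png

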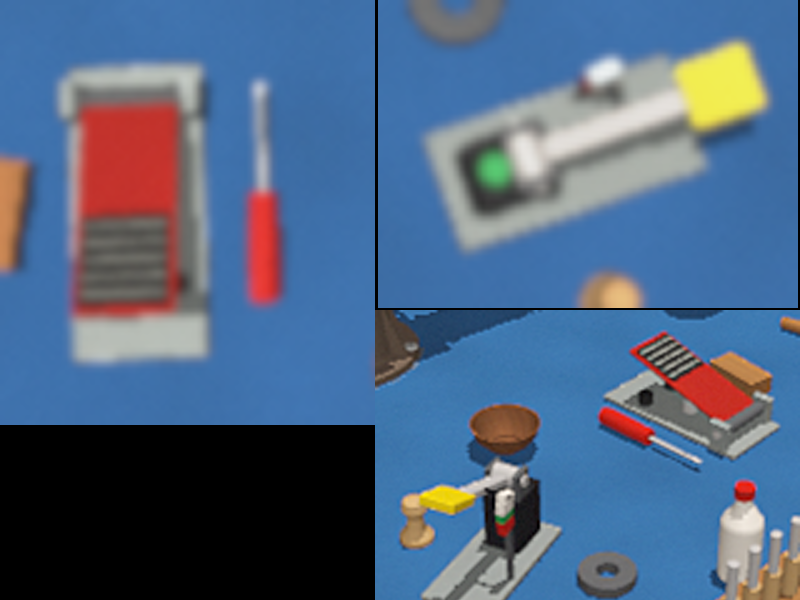

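The crop shows the tread centre at (125,258), which is top-image pixel (215,241.6), and the hinge cylinder at about (130,95). The pivot boss is at (530,160), the paddle centre at (720,87), and the scale stands on the far side of the arm.

```bash
cat >> h.py <<'E'
from scipy.spatial.transform import Rotation as Ro
def togo(tip,yaw=None):
    s=monitor.get_state(); R=Ro.from_euler("xyz",s["ee_rot"]).as_matrix()
    d=np.array(tip)+[0,0,.022]-s["eef_pos"]
    print("t",round(s["t"],2),"tip",(s["eef_pos"]+R@[0,0,.022]).round(4),"rot",np.array(s["ee_rot"]).round(3),"F",np.array(s["force"]).round(1),"w",round(s["width"],4),"shift cm",(R.T@d*100).round(2))
    return s
E
python3 - <<'E'
from h import *
import pickle
F=pickle.load(open("f0.pkl","rb"));T=F["top"]
a=lambda x,y,z:onz(T,190+x/5,190+y/5,z)
tr=a(125,258,.079);print("tread",tr.round(4),"top/bottom edge",a(125,215,.069).round(3),a(125,302,.089).round(3),"hinge",a(135,95,.035).round(3))
for p in((75,68),(203,66),(73,362),(208,357)):print("base",a(*p,.008).round(3))
b=lambda x,y,z:onz(T,290+(x-378)/5.6,190+y/5.6,z)
pv=b(530,160,.123);pd=b(721,87,.166);d=pd-pv;print("pivot",pv.round(3),"paddle",pd.round(3),np.hypot(*d[:2]).round(4),np.degrees(np.arctan2(d[1],d[0])))
for p in((427,135),(467,250),(705,165),(668,58)):print("lbase",b(*p,.008).round(3))
togo([tr[0],tr[1],.12])
E
```

```text
tread [0.455  0.2482 0.079 ] top/bottom edge [0.489 0.251 0.069] [0.421 0.246 0.089] hinge [0.588 0.251 0.035]
base [0.613 0.305 0.008]
base [0.616 0.199 0.008]
base [0.373 0.3   0.008]
base [0.378 0.191 0.008]
pivot [ 0.543 -0.146  0.123] paddle [ 0.588 -0.269  0.166] 0.1309 -69.8506802253049
lbase [ 0.571 -0.082  0.008]
lbase [ 0.487 -0.111  0.008]
lbase [ 0.55  -0.286  0.008]
lbase [ 0.629 -0.26   0.008]
t 0.15 tip [0.2725 0.6171 0.2258] rot [ 3.14  -0.    -0.416] F [ 0.4 -0.4 -0.4] w 0.0878 shift cm [31.6  26.36 10.62]
```

{"api": "servo_tool", "payload": {"targets": [{"xyz":[1,0.8,0],"angular":[0,0,0],"claw":0},{"xyz":[2,1.7,0],"angular":[0,0,0],"claw":0},{"xyz":[2,1.7,0],"angular":[0,0,0],"claw":0},{"xyz":[2,1.7,0],"angular":[0,0,0],"claw":0},{"xyz":[2,1.7,0],"angular":[0,0,0],"claw":0},{"xyz":[2,1.7,0],"angular":[0,0,0],"claw":0},{"xyz":[2,1.7,0],"angular":[0,0,0],"claw":0},{"xyz":[2,1.7,0],"angular":[0,0,0],"claw":0},{"xyz":[2,1.7,0],"angular":[0,0,0],"claw":0},{"xyz":[2,1.7,0],"angular":[0,0,0],"claw":0},{"xyz":[2,1.7,0],"angular":[0,0,0],"claw":0},{"xyz":[2,1.7,0],"angular":[0,0,0],"claw":0},{"xyz":[2,1.7,1],"angular":[0,0,0],"claw":0},{"xyz":[2,1.7,2],"angular":[0,0,0],"claw":0},{"xyz":[2,1.7,2],"angular":[0,0,0],"claw":0},{"xyz":[1.5,1.2,2],"angular":[0,0,0],"claw":0},{"xyz":[1,0.6,1],"angular":[0,0,0],"claw":0},{"xyz":[0,0,1],"angular":[0,0,0],"claw":0},{"xyz":[0,0,0],"angular":[0,0,0],"claw":0},{"xyz":[0,0,0],"angular":[0,0,0],"claw":0}], "force": 20}}

```text
t: 2.15
eef_pos: [0.4543, 0.2494, 0.159]
ee_rot: [-3.141, -0.0, -0.415]
force: [-0.3, -0.1, -0.3]
width: 0.0006
gripper_force: 0.0
```

```bash
python3 - <<'E'
from h import *
togo([.452,.248,.044])
f=viewer.grab_frame("scene");w=viewer.grab_frame("wrist")
im=np.hstack([cv2.resize(f["color"][130:290,190:370],(400,356)),cv2.resize(w["color"],(400,300))[:300] if 0 else cv2.copyMakeBorder(cv2.resize(w["color"],(400,300)),0,56,0,0,0)])
cv2.imwrite("pics/p1.png",im)
E
```

```text
t 2.15 tip [0.4543 0.2494 0.137 ] rot [-3.141 -0.    -0.415] F [-0.3 -0.1 -0.3] w 0.0006 shift cm [-0.16  0.22  9.3 ]
```

View pics/p1.png

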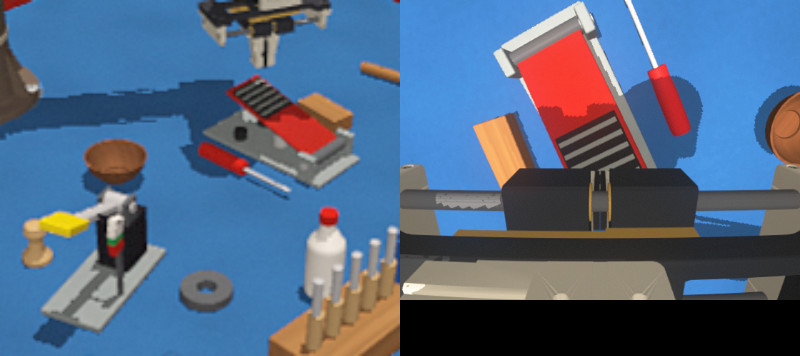

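The left half shows the closed fingers at (262,60), over the tread at (262,95). The right half shows the plate running under the fingers and nothing else in the way. Pressing now.

{"api": "servo_tool", "payload": {"targets": [{"xyz":[-0.1,0.2,1],"angular":[0,0,0],"claw":0},{"xyz":[0,0,1.5],"angular":[0,0,0],"claw":0},{"xyz":[0,0,1.5],"angular":[0,0,0],"claw":0},{"xyz":[0,0,1],"angular":[0,0,0],"claw":0},{"xyz":[0,0,0.7],"angular":[0,0,0],"claw":0},{"xyz":[0,0,0.7],"angular":[0,0,0],"claw":0},{"xyz":[0,0,0.7],"angular":[0,0,0],"claw":0},{"xyz":[0,0,0.7],"angular":[0,0,0],"claw":0},{"xyz":[0,0,0.5],"angular":[0,0,0],"claw":0},{"xyz":[0,0,0.4],"angular":[0,0,0],"claw":0},{"xyz":[0,0,0.2],"angular":[0,0,0],"claw":0},{"xyz":[0,0,0],"angular":[0,0,0],"claw":0}]}}

```text
t: 3.45
eef_pos: [0.4518, 0.2474, 0.0699]
ee_rot: [3.141, 0.001, -0.415]
force: [-5.8, 0.1, 11.7]
width: 0.0005
gripper_force: 5.2
```

{"api": "servo_tool", "payload": {"targets": [{"xyz":[0,0,0.2],"angular":[0,0,0],"claw":0},{"xyz":[0,0,0.2],"angular":[0,0,0],"claw":0},{"xyz":[0,0,0],"angular":[0,0,0],"claw":0}]}}

```text
t: 3.75
eef_pos: [0.4516, 0.2473, 0.066]
ee_rot: [3.141, 0.001, -0.416]
force: [-7.8, 0.1, 11.1]
width: 0.0004
gripper_force: 5.6
```

{"api": "servo_tool", "payload": {"targets": [{"xyz":[0,0,0.2],"angular":[0,0,0],"claw":0},{"xyz":[0,0,0.1],"angular":[0,0,0],"claw":0},{"xyz":[0,0,0],"angular":[0,0,0],"claw":0}]}}

```text
t: 4.05
eef_pos: [0.4517, 0.2473, 0.0651]
ee_rot: [3.141, 0.0, -0.415]
force: [-16.0, -2.2, 33.6]
width: 0.0008
gripper_force: 16.9
```

The force jumped to 34 N at tip height 43 mm, so the pedal is on its stop. I'll hold briefly, then lift off.

{"api": "servo_tool", "payload": {"targets": [{"xyz":[0,0,0],"angular":[0,0,0],"claw":0},{"xyz":[0,0,0],"angular":[0,0,0],"claw":0},{"xyz":[0,0,0],"angular":[0,0,0],"claw":0},{"xyz":[0,0,-0.5],"angular":[0,0,0],"claw":0},{"xyz":[0,0,-0.8],"angular":[0,0,0],"claw":0},{"xyz":[0,0,-1],"angular":[0,0,0],"claw":0},{"xyz":[0,0,-1],"angular":[0,0,0],"claw":0},{"xyz":[0,0,-1.5],"angular":[0,0,0],"claw":0},{"xyz":[0,0,-2],"angular":[0,0,0],"claw":0},{"xyz":[0,0,-3],"angular":[0,0,0],"claw":0},{"xyz":[0,0,-3],"angular":[0,0,0],"claw":0},{"xyz":[0,0,-2],"angular":[0,0,0],"claw":0},{"xyz":[0,0,-1],"angular":[0,0,0],"claw":0},{"xyz":[0,0,0],"angular":[0,0,0],"claw":0},{"xyz":[0,0,0],"angular":[0,0,0],"claw":0}]}}

```text
t: 5.55
eef_pos: [0.4519, 0.247, 0.2195]
ee_rot: [3.141, 0.001, -0.416]
force: [0.4, -0.2, 0.1]
width: 0.0006
gripper_force: 0.0
```

```bash
python3 - <<'E'
from h import *
togo([.590,-.272,.20])
f=viewer.grab_frame("scene")
cv2.imwrite("pics/p2.png",cv2.resize(f["color"][130:290,190:370],(600,533)))
E
```

```text
t 5.55 tip [0.4519 0.247  0.1975] rot [ 3.141e+00  1.000e-03 -4.160e-01] F [ 0.4 -0.2  0.1] w 0.0006 shift cm [33.6  41.9  -0.23]
```

View pics/p2.png

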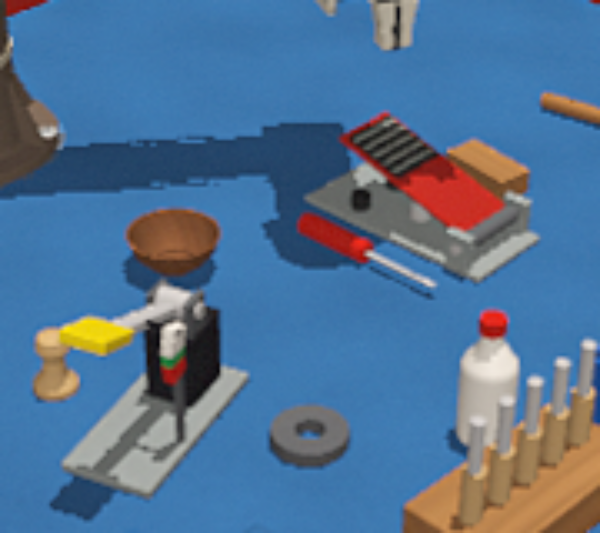

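The pedal is fully up and the fingers are clear of it at (393,25). Next I'll move over the paddle, seen at (97,335).

{"api": "servo_tool", "payload": {"targets": [{"xyz":[1,1.2,-1],"angular":[0,0,0],"claw":0},{"xyz":[1.8,2.2,-1],"angular":[0,0,0],"claw":0},{"xyz":[1.8,2.3,-0.5],"angular":[0,0,0],"claw":0},{"xyz":[1.8,2.3,0],"angular":[0,0,0],"claw":0},{"xyz":[1.8,2.3,0],"angular":[0,0,0],"claw":0},{"xyz":[1.8,2.3,0],"angular":[0,0,0],"claw":0},{"xyz":[1.8,2.3,0],"angular":[0,0,0],"claw":0},{"xyz":[1.8,2.3,0],"angular":[0,0,0],"claw":0},{"xyz":[1.8,2.3,0],"angular":[0,0,0],"claw":0},{"xyz":[1.8,2.3,0],"angular":[0,0,0],"claw":0},{"xyz":[1.8,2.3,0],"angular":[0,0,0],"claw":0},{"xyz":[1.8,2.3,0],"angular":[0,0,0],"claw":0},{"xyz":[1.8,2.3,0],"angular":[0,0,0],"claw":0},{"xyz":[1.8,2.3,0],"angular":[0,0,0],"claw":0},{"xyz":[1.8,2.3,0],"angular":[0,0,0],"claw":0},{"xyz":[1.8,2.3,0],"angular":[0,0,0],"claw":0},{"xyz":[1.8,2.3,0],"angular":[0,0,0],"claw":0},{"xyz":[1.8,2.2,0],"angular":[0,0,0],"claw":0},{"xyz":[1.2,1.5,0],"angular":[0,0,0],"claw":0},{"xyz":[0.6,0.6,0],"angular":[0,0,0],"claw":0}]}}

```text
t: 7.6
eef_pos: [0.5872, -0.2756, 0.2446]
ee_rot: [3.141, 0.002, -0.418]
force: [0.0, -0.5, 0.5]
width: 0.0004
gripper_force: 0.0
```

```bash
python3 - <<'E'
from h import *
togo([.591,-.274,.118])
f=viewer.grab_frame("scene");w=viewer.grab_frame("wrist")
im=np.hstack([cv2.resize(f["color"][150:290,180:350],(400,330)),cv2.copyMakeBorder(cv2.resize(w["color"],(400,300)),0,30,0,0,0)])
cv2.imwrite("pics/p3.png",im)
E
```

```text
t 7.6 tip [ 0.5871 -0.2756  0.2226] rot [ 3.141e+00  2.000e-03 -4.180e-01] F [ 0.  -0.5  0.5] w 0.0004 shift cm [ 0.3  -0.31 10.46]
```

View pics/p3.png

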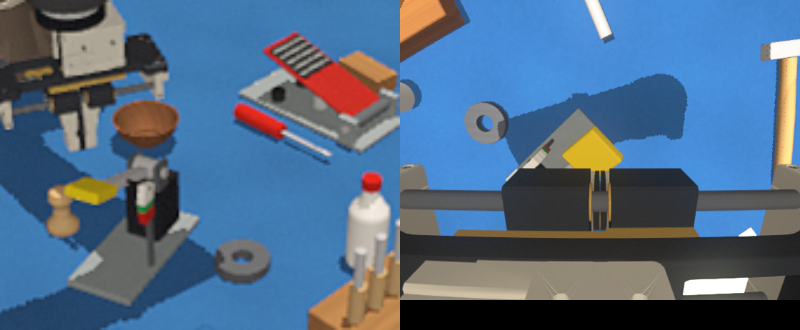

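The fingers are at (82,145), above the paddle at (90,192). The wrist view agrees, with the paddle at (593,147). Descending to just inside the green.

{"api": "servo_tool", "payload": {"targets": [{"xyz":[0.3,-0.3,1],"angular":[0,0,0],"claw":0},{"xyz":[0,0,1.2],"angular":[0,0,0],"claw":0},{"xyz":[0,0,1],"angular":[0,0,0],"claw":0},{"xyz":[0,0,0.8],"angular":[0,0,0],"claw":0},{"xyz":[0,0,0.6],"angular":[0,0,0],"claw":0},{"xyz":[0,0,0.6],"angular":[0,0,0],"claw":0},{"xyz":[0,0,0.6],"angular":[0,0,0],"claw":0},{"xyz":[0,0,0.6],"angular":[0,0,0],"claw":0},{"xyz":[0,0,0.6],"angular":[0,0,0],"claw":0},{"xyz":[0,0,0.6],"angular":[0,0,0],"claw":0},{"xyz":[0,0,0.6],"angular":[0,0,0],"claw":0},{"xyz":[0,0,0.5],"angular":[0,0,0],"claw":0},{"xyz":[0,0,0.4],"angular":[0,0,0],"claw":0},{"xyz":[0,0,0.2],"angular":[0,0,0],"claw":0},{"xyz":[0,0,0],"angular":[0,0,0],"claw":0},{"xyz":[0,0,0],"angular":[0,0,0],"claw":0}]}}

```text
t: 9.3
eef_pos: [0.593, -0.2733, 0.1542]
ee_rot: [3.141, -0.004, -0.415]
force: [0.8, -3.0, 6.7]
width: 0.0002
gripper_force: 2.9
```

```bash
python3 - <<'E'
from h import *
togo([.591,-.274,.118])
f=viewer.grab_frame("scene")
cv2.imwrite("pics/p4.png",cv2.resize(f["color"][195:285,190:300],(733,600),interpolation=2))
E
```

```text
t 9.3 tip [ 0.5931 -0.2733  0.1322] rot [ 3.141 -0.004 -0.415] F [ 0.8 -3.   6.7] w 0.0002 shift cm [-0.16  0.14  1.42]
```

View pics/p4.png

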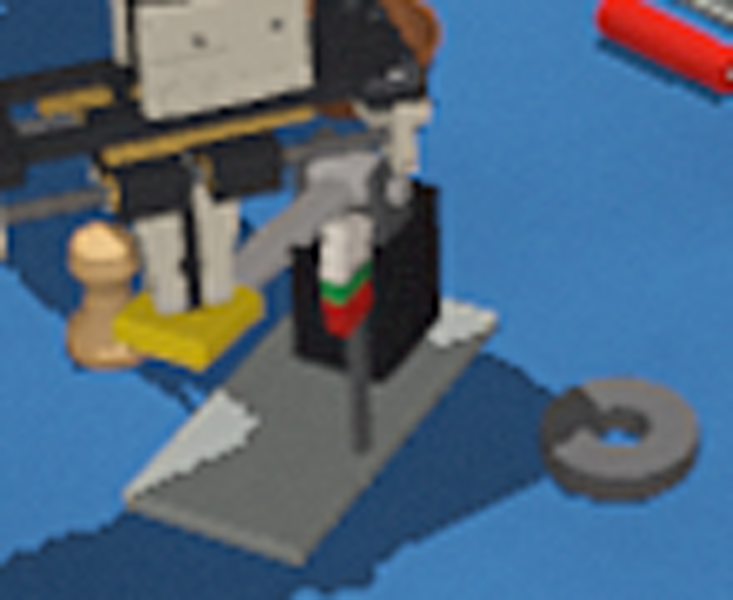

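The fingertips sit squarely on the paddle at (190,310), with the arm still slightly above level. Lowering about 13 mm more, to mid-green.

{"api": "servo_tool", "payload": {"targets": [{"xyz":[0,0,0.3],"angular":[0,0,0],"claw":0},{"xyz":[0,0,0.3],"angular":[0,0,0],"claw":0},{"xyz":[0,0,0.3],"angular":[0,0,0],"claw":0},{"xyz":[0,0,0.3],"angular":[0,0,0],"claw":0},{"xyz":[0,0,0.1],"angular":[0,0,0],"claw":0},{"xyz":[0,0,0],"angular":[0,0,0],"claw":0},{"xyz":[0,0,0],"angular":[0,0,0],"claw":0}]}}

```text
t: 10.05
eef_pos: [0.5932, -0.2737, 0.1415]
ee_rot: [3.141, -0.005, -0.415]
force: [1.1, -3.6, 6.6]
width: 0.0003
gripper_force: 3.5
```

```bash
python3 - <<'E'
from h import *
togo([.591,-.274,.118])
f=viewer.grab_frame("scene")
cv2.imwrite("pics/p5.png",np.hstack([cv2.resize(f["color"][205:265,205:255],(375,450),interpolation=2),cv2.resize(f["color"][150:290,190:360],(425,450))]))
E
```

```text
t 10.05 tip [ 0.5933 -0.2737  0.1195] rot [ 3.141 -0.005 -0.415] F [ 1.1 -3.6  6.6] w 0.0003 shift cm [-0.19  0.12  0.15]
```

View pics/p5.png

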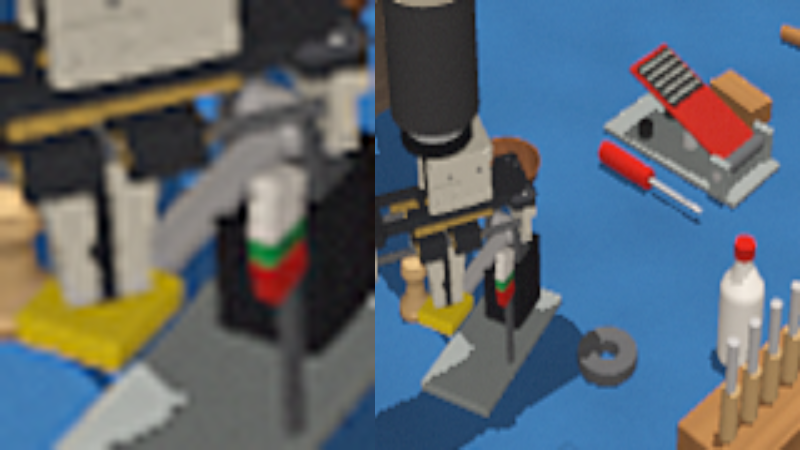

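The paddle is pressed and the arm looks level; at a tip height of 119.5 mm that is about 0.34 rad. The pedal is up. Holding.

{"api": "servo_tool", "payload": {"targets": [{"xyz":[0,0,0.1],"angular":[0,0,0],"claw":0},{"xyz":[0,0,0],"angular":[0,0,0],"claw":0},{"xyz":[0,0,0],"angular":[0,0,0],"claw":0},{"xyz":[0,0,0],"angular":[0,0,0],"claw":0},{"xyz":[0,0,0],"angular":[0,0,0],"claw":0},{"xyz":[0,0,0],"angular":[0,0,0],"claw":0},{"xyz":[0,0,0],"angular":[0,0,0],"claw":0},{"xyz":[0,0,0],"angular":[0,0,0],"claw":0},{"xyz":[0,0,0],"angular":[0,0,0],"claw":0},{"xyz":[0,0,0],"angular":[0,0,0],"claw":0},{"xyz":[0,0,0],"angular":[0,0,0],"claw":0},{"xyz":[0,0,0],"angular":[0,0,0],"claw":0},{"xyz":[0,0,0],"angular":[0,0,0],"claw":0},{"xyz":[0,0,0],"angular":[0,0,0],"claw":0},{"xyz":[0,0,0],"angular":[0,0,0],"claw":0},{"xyz":[0,0,0],"angular":[0,0,0],"claw":0},{"xyz":[0,0,0],"angular":[0,0,0],"claw":0},{"xyz":[0,0,0],"angular":[0,0,0],"claw":0},{"xyz":[0,0,0],"angular":[0,0,0],"claw":0},{"xyz":[0,0,0],"angular":[0,0,0],"claw":0}]}}

```text
t: 12.1
eef_pos: [0.5932, -0.2737, 0.1406]
ee_rot: [3.141, -0.005, -0.415]
force: [0.7, -4.7, 7.6]
width: 0.0002
gripper_force: 3.6
```

{"api": "servo_tool", "payload": {"targets": [{"xyz":[0,0,0],"angular":[0,0,0],"claw":0},{"xyz":[0,0,0],"angular":[0,0,0],"claw":0},{"xyz":[0,0,0],"angular":[0,0,0],"claw":0},{"xyz":[0,0,0],"angular":[0,0,0],"claw":0},{"xyz":[0,0,0],"angular":[0,0,0],"claw":0},{"xyz":[0,0,0],"angular":[0,0,0],"claw":0}]}}

```text
t: 12.7
eef_pos: [0.5932, -0.2737, 0.1406]
ee_rot: [3.141, -0.005, -0.415]
force: [2.2, -5.4, 8.4]
width: 0.0004
gripper_force: 3.6
```

```bash
python3 -c "
from station import order
print(order.job_done())"
```

```text
the job is handed in; nothing more can be done
None
```

I handed the job in at about 13 s: the pedal was pressed to its stop and came back up, then the lever was held near mid-green (about 0.34 rad by tip height, roughly 8 N) for over two seconds with the fingertips still on it; no verdict came back.

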